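# Put away the mixed jars, old honey first

## Robot

A 6-joint arm with a two-finger parallel gripper is mounted at the origin on the work surface. World frame = base frame: x ahead of the robot, y to its left, z up, the work surface at z = 0. Lengths are in mm, angles in rad, forces in N, time in s.
With the tool pointing down it reaches from about 300 to 950 mm from the base axis. Payload 3.1 kg.
Tool frame: the origin (TCP) lies midway between the tips of the shut fingers; the grasp point (between the pads) lies 19 mm behind it (grasp_offset is the distance from the TCP to the grasp point, in mm); z points along the fingers, y is the line along which they close (so a half turn about z gives the same grasp; the last joint's range is limited). The gripper opens to 85 mm and grips with 20 to 120 N. Pads are 22 mm wide; open, the fingers measure 114 mm over their backs; the gripper's body (76 mm by 85 mm) begins 54 mm behind the grasp point. The pads swing forward as they close: fully open they stand 13 mm farther back than shut.
Start: joints at [1.085, 0.308, 1.634, -0, 1.2, -0.07], TCP at [252.477, 571.741, 231.272] pointing down, gripper open.
Joint ranges: [-3.06, 3.06], [-0.79, 1.96], [0.05, 2.63], [-1.19, 4.34], [0.05, 2.64], [-2.94, 2.94]. Speed limits (rad/s): [2.79, 2.79, 3.14, 3.14, 3.14, 3.14].

## Interface

Orientations are given as a rotation vector (axis times angle).
In Python, from bench import * gives the robot as it stands. The module is installed in compiled form; this text tells all that it offers.
- The arm moves only by the tool step_arm, never from a script. Its argument "commands" is a list of rows, each a list of 2 entries, a list of its own where there are three numbers: the shift along the tool's x, y, z normalised to -1 to 1, where 1 is 75 cm, then the turn, a rotation vector about the tool's x, y, z normalised to -1 to 1, where 1 is pi/2 rad. A call has 1 to 12 rows; each row is the pose to reach, as a shift and turn from the pose commanded when the call began, along the tool's axes at that moment; what a row does not reach only later rows make up. A row lasts 1/8 s, in which the tool goes at most 62.5 mm and 10.7 degrees, less where a joint would pass 70% of its speed; a pose out of reach is approached as far as the arm can. A call with a number of a shift or a turn outside -1 to 1 is refused whole. A call with a gripper value outside its range is refused whole. "claw" is the opening, from -1 (shut) to 1 (fully open), set as the call begins (left out, the last holds). The fingers move at their own pace and stop on an object; the grip force is fixed at half the most. Time passes only in rows, so rows that repeat a pose let the fingers close. It gives the time, the measured TCP pose, the force, the opening and the grip force at its end, in the units of the state.
- read_state(): the state, without advancing time (a new reading comes with each control period).
- grab_frame(name): name is "side" or "top" or "wrist"; returns a dict with "pixels" (480x640x3 uint8, red, green, blue), "fx", "fy", "cx", "cy" (pixels), "T" (4x4, takes a point from camera to world coordinates); the wrist camera has in their place "T_tool_cam" (4x4, takes a point from camera to tool coordinates, whose origin is the TCP and whose axes are the flange's). Camera axes: x right, y up, looking along -z (the intrinsics and any distortion apply to the point x, -y, -z); pixel columns grow to the right and rows downward; lengths in mm; the calibration is good to about 2 mm. A picture is of the moment at which its call begins: read the wrist's pose just before it. There is no depth.
- close_job(): hands the job in; it is judged then, once.
Trained networks look in the newest picture that a camera, given by its name, has taken for a name from the list of things; names that differ only in an ending like _2 or _b are one class to them, and where a whole thing is asked for, a point or a joint stands for the part that bears it (a point fixed in the world has none). Each returns a list of dicts, best first, with "conf" (0 to 1); they miss things now and then, are a little off and sometimes report something else, mostly with a low value. They report only what shows in the picture. A call takes as long as a camera call. They do not tell look-alikes from the thing itself.
- find_in(query, camera): "xyz" ([x, y, z] in mm, in world coordinates, good to about 4 mm: the middle of the surface that is visible of it).
The state is a dict: "t": time; "joint_pos": joint angles; "qvel": joint speeds; "effort": joint torques, N m; "tcp_pos": TCP position; "tool_rot": TCP orientation; "contact_force": force on the tool from outside, world axes, zero at the start; "wrist_torque": the same for the moment, N m; "width": opening from 0.0 (shut) to 1.0 (fully open); "grasp_force": force on a finger pad.
Only numpy, scipy, OpenCV 4.12 (cv2) and the standard library are available. Lean on these libraries where they do the work, as an engineer would, in place of code of your own. Each camera call takes 0.05 s, during which the arm holds its last target. There are 200 camera calls.

## Task

Put the jars away: in the wooden lane, first pull the old honey jar (blue sticker on its lid) forward to the yellow front stop, almost touching it, and only then stand the new honey jar in the lane behind it; both jams go in the empty two-bay cardboard carton, one in each bay, and the pickles in the blue crate (these may be done at any time). Every jar must end upright on the floor of its place; set the jars down gently, without dropping or tipping any, and leave the juice bottle and the tape roll alone.

Things in the scene. Friction and masses are not known exactly. Their poses are not given: they have to be found in the camera images.
- honey_old: OLD honey: amber jar, 54 mm in diameter and 75 mm tall (230 g, may vary by a quarter); straight sides up to 54 mm, then a lid 52 mm in diameter from 58 to 75 mm; origin at the centre of its underside, z up its axis. Grip it across the sides from above, fingers anywhere around it. Brass-gold lid with a round blue sticker (26 mm) on top. Starts standing in the rear half of the lane.
- honey_new: NEW honey: amber jar, 54 mm in diameter and 75 mm tall (230 g, may vary by a quarter); straight sides up to 54 mm, then a lid 52 mm in diameter from 58 to 75 mm; origin at the centre of its underside, z up its axis. Grip it across the sides from above, fingers anywhere around it. Plain brass-gold lid, no sticker. Starts alone on the table, not in the full box at the right.
- strawberry: Strawberry jam: red jar, 54 mm in diameter and 75 mm tall (230 g, may vary by a quarter); straight sides up to 54 mm, then a lid 52 mm in diameter from 58 to 75 mm; origin at the centre of its underside, z up its axis. Grip it across the sides from above, fingers anywhere around it. Red lid. Starts standing on the table.
- blueberry: Blueberry jam: dark purple jar, 54 mm in diameter and 75 mm tall (230 g, may vary by a quarter); straight sides up to 54 mm, then a lid 52 mm in diameter from 58 to 75 mm; origin at the centre of its underside, z up its axis. Grip it across the sides from above, fingers anywhere around it. Violet lid. Starts standing on the table.
- pickles: Pickles: green jar, 54 mm in diameter and 75 mm tall (230 g, may vary by a quarter); straight sides up to 54 mm, then a lid 52 mm in diameter from 58 to 75 mm; origin at the centre of its underside, z up its axis. Grip it across the sides from above, fingers anywhere around it. Green lid. Starts standing on the table.
- lane: Fixed wooden open-topped lane for two honey jars in a row. Outside 160 (x) x 86 (y) x 24 mm high; floor 6 mm; inside 140 x 70 mm; rails and stops 18 mm above the floor. FRONT: yellow stop at -x, facing roughly the robot (inner face x = -70 mm); REAR: plain stop at +x (inner face x = +70). A jar touching the front stop has its centre at x = -43, the rear one at +43. Origin: centre of underside.
- carton: Fixed low brown cardboard carton for jam, open at the top. Outside 172 (x) x 92 (y) x 32 mm high; walls and floor 4 mm; a divider as high as the walls makes two bays, each 80 (x) x 84 (y) mm inside, centres at x = -42 and +42 mm, y = 0. One jar fits in a bay. Origin at the centre of its underside.
- crate: Fixed low blue plastic crate for pickles, open at the top, 100 x 100 mm outside, 32 mm high, walls 5 mm, inside 90 x 90 mm, floor 5 mm thick. Origin at the centre of its underside.
- juice: Bystander, to be left alone: loose upright small bottle of yellow juice, 56 mm in diameter, 152 mm tall, brass-gold cap; origin at the centre of its underside. Stands at the left of the work.
- tape: Bystander, to be left alone: loose roll of brown packing tape lying flat, 100 mm outside diameter, 76 mm hole, 45 mm tall; origin at the centre of its underside. Lies at the right of the work.
Mind the look-alikes: they are no part of the job. Several things look just like the blueberry: the one meant starts nearest to the robot's base. There is more than one size of the pickles; the one meant has the size given above.

How it is judged:
By the outcome, as a careful person would: the job done as asked, in the order asked, and still so for the second after the job is handed in, with the robot touching nothing.
It also fails if it takes over 120 s, if anything falls off the work surface, if the arm or the gripper's body presses on something with over 40 N, if the wrist force passes 120 N, or if a joint passes its speed limit or range.

## Working session

There is one attempt and no reset: what is moved stays moved. The work goes in short steps, Python scripts to look and compute and a tool call to move; the robot and the scene stay as the last step left them, time stands still between calls to the robot, and variables do not carry over. Pictures are saved under pics/ and viewed, at most 15 in all, crops included, and the job is handed in when it is done.

Besides the shell and the picture viewer there is one more tool, called after ">>>" by a JSON object that holds its "fn" and its "kwargs", one argument or row to a line. step_arm: Moves the arm, as the interface text tells. Scaled input: -1 to 1 covers 75 cm each way for a shift and pi/2 rad each way for a turn. Its arguments: {"type":"object","properties":{"commands":{"type":"array"},"claw":{"type":"number"}},"required":["commands"]}

```bash
mkdir -p pics; python3 - <<'E'
from bench import *
import cv2
for c in ["top","side"]:
    f=grab_frame(c); cv2.imwrite(f"pics/{c}0.png",f["pixels"][:,:,::-1])
    print(c,f["T"].round(3).tolist(),f["fx"],f["cx"],f["cy"],[k for k in f])
    for n in ["honey_old","honey_new","strawberry","blueberry","pickles","lane","carton","crate","juice","tape"]:
        print(n,[([round(v) for v in d["xyz"]],round(d["conf"],2)) for d in find_in(n,c)])
s=read_state();print(s)
E
```

```text
top [[0.011, 0.999, -0.048, 360.886], [-1.0, 0.011, -0.005, -13.226], [-0.004, 0.048, 0.999, 1742.386], [0.0, 0.0, 0.0, 1.0]] 572.7154369025304 322.2176713341339 234.27041464035332 ['pixels', 'fx', 'fy', 'cx', 'cy', 'T']
honey_old [([607, 237, 80], 0.54)]
honey_new [([450, 71, 76], 0.64)]
strawberry [([442, -93, 77], 0.61)]
blueberry [([380, -320, 78], 0.7), ([416, -422, 78], 0.54), ([637, -12, 4], 0.32), ([549, -483, 46], 0.28)]
pickles [([350, 299, 76], 0.66), ([239, 324, 100], 0.64)]
lane [([559, 260, 10], 0.6)]
carton []
crate [([639, -12, 3], 0.82)]
juice [([579, 484, 98], 0.76)]
tape [([549, -481, 46], 0.94)]
side [[-0.729, 0.404, -0.552, -480.441], [-0.684, -0.415, 0.6, 1019.007], [0.013, 0.815, 0.579, 1037.29], [0.0, 0.0, 0.0, 1.0]] 602.9183194810536 330.3478400863892 244.36909805822012 ['pixels', 'fx', 'fy', 'cx', 'cy', 'T']
honey_old [([599, 257, 60], 0.63)]
honey_new [([440, 85, 55], 0.95)]
strawberry [([434, -80, 52], 0.74)]
blueberry [([405, -416, 55], 0.75), ([377, -306, 57], 0.57)]
pickles [([223, 348, 68], 0.87), ([338, 318, 56], 0.81)]
lane [([539, 242, 9], 0.95)]
ca
[... 155 characters left out ...]
.1, 'joint_pos': array([ 1.08529260e+00,  3.08091553e-01,  1.63380889e+00, -6.00086997e-06,
        1.19970380e+00, -6.97166452e-02]), 'qvel': array([ 1.30921321e-03, -3.38939848e-04, -1.34108304e-05,  1.96131305e-04,
        6.59072113e-05,  1.12105263e-03]), 'effort': array([-3.77804954e-04, -4.15293109e+01, -2.77084816e+01, -1.35440715e-05,
        8.35577466e-04, -1.14081962e-05]), 'tcp_pos': array([252.48001404, 571.73341261, 231.2730446 ]), 'tool_rot': array([ 6.48418592e-01,  3.07394598e+00, -1.99150488e-05]), 'contact_force': array([-0.07285562,  0.95879082, -1.35917947]), 'wrist_torque': array([-0.04009561,  0.00372401, -0.0002332 ]), 'grasp_force': 0.0, 'width': 1.0007238596208332}
```

View pics/top0.png

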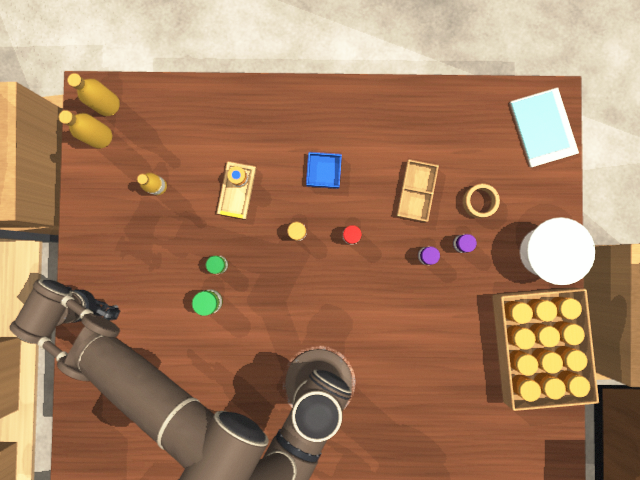

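View pics/side0.png

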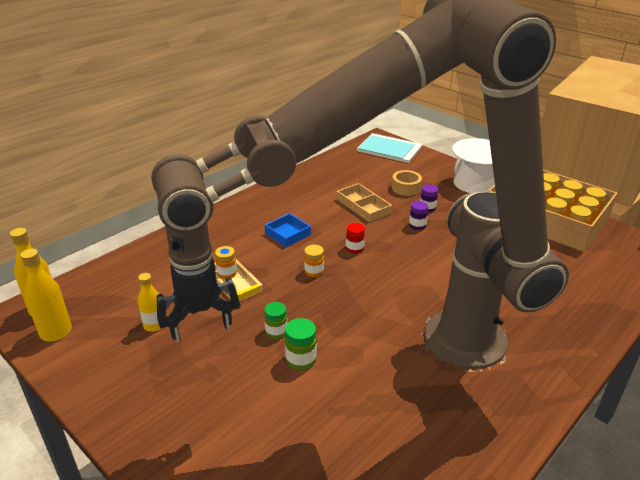

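Candidates (top pixels):
- **Honey new:** (297,231). The look-alikes are the 12 boxed lids around (550,350), and honey_old with its blue sticker is at (236,175) in the lane.
- **Strawberry:** (352,234), the only one.
- **Blueberry:** (429,256), about 497 mm from the base. The one at (466,243) is about 592 mm away, so I choose the first.
- **Pickles:** (216,265) with its lid at 76 mm. The one at (205,303) is 100 mm tall, so I choose the first.

Next I'll refine the positions and check them in a crop.

```bash
cat > h.py <<'E'
from bench import *
import numpy as np, cv2
from scipy.spatial.transform import Rotation as R
def cam(name):
    s=read_state(); f=grab_frame(name)
    if name=="wrist":
        T=np.eye(4); T[:3,:3]=R.from_rotvec(s["tool_rot"]).as_matrix(); T[:3,3]=s["tcp_pos"]
        f["T"]=T@f["T_tool_cam"]
    return f
def world(f,uv,z):
    uv=np.atleast_2d(uv).astype(float)
    d=np.c_[(uv[:,0]-f["cx"])/f["fx"],-(uv[:,1]-f["cy"])/f["fy"],-np.ones(len(uv))]@f["T"][:3,:3].T
    o=f["T"][:3,3]; return o+d*((z-o[2])/d[:,2])[:,None]
def pix(f,p):
    q=(np.atleast_2d(p)-f["T"][:3,3])@f["T"][:3,:3]
    return np.c_[f["cx"]-f["fx"]*q[:,0]/q[:,2],f["cy"]+f["fy"]*q[:,1]/q[:,2]]
def blob(f,mask):
    """contours of a mask, largest first"""
    c,_=cv2.findContours(mask.astype(np.uint8),cv2.RETR_EXTERNAL,cv2.CHAIN_APPROX_NONE)
    return sorted(c,key=cv2.contourArea,reverse=True)
def hsv(f): return cv2.cvtColor(f["pixels"],cv2.COLOR_RGB2HSV)
def move(x,y,z,yaw=None):
    """shift and turn (tool units) to the world pose with tool y at yaw deg, tool down"""
    s=read_state(); M=R.from_rotvec(s["tool_rot"]).as_matrix()
    sh=M.T@(np.array([x,y,z])-s["tcp_pos"])/750
    if yaw is None: tu=np.zeros(3)
    else:
        cur=np.degrees(np.arctan2(M[1,1],M[0,1])); a=np.radians((yaw-cur+90)%180-90+cur)
        Y=[np.cos(a),np.sin(a),0]; Z=[0,0,-1]; G=np.c_[np.cross(Y,Z),Y,Z]
        tu=R.from_matrix(M.T@G).as_rotvec()/(np.pi/2)
    print("shift",sh.round(4).tolist(),"turn",tu.round(4).tolist())
def st():
    s=read_state();print("t",round(s["t"],2),s["tcp_pos"].round(1),"F",s["contact_force"].round(1),"w",round(float(s["width"]),3),"g",round(float(s["grasp_force"]),1))
E
python3 - <<'E'
from h import *
f=cam("top"); h=hsv(f); H,S,V=cv2.split(h); T0=f["pixels"]
for n,(u,v),lo,hi in [("hnew",(297,231),20,32),("straw",(352,234),0,4),("blue",(429,256),125,150),("blue2",(466,243),125,150),("pick",(216,265),50,75),("pickbig",(205,303),50,75),("sticker",(236,175),98,118)]:
    m=(H>=lo)&(H<=hi)&(S>90)&(V>60); w=np.zeros_like(m); w[v-14:v+15,u-14:u+15]=1
    c=blob(f,m&w)[0]; (cu,cv_),r=cv2.minEnclosingCircle(c)
    z=81 if n=="sticker" else 100 if n=="pickbig" else 75
    print(n,world(f,(cu,cv_),z)[0].round(1),"r px",round(r,1))
m=(H>98)&(H<125)&(S>100); w=np.zeros_like(m); w[140:200,295:350]=1
b=cv2.minAreaRect(blob(f,m&w)[0]); print("crate",world(f,b[0],25)[0].round(1),b)
img=T0[140:280,190:490,::-1]; cv2.imwrite("pics/crop1.png",cv2.resize(img,None,fx=2.6,fy=2.6,interpolation=cv2.INTER_CUBIC))
E
```

```text
hnew [451.8  70.8  75. ] r px 8.6
straw [443.  -91.7  75. ] r px 9.4
blue [ 384.7 -318.1   75. ] r px 9.6
blue2 [ 422.2 -423.2   75. ] r px 9.9
pick [350.2 306.   75. ] r px 9.3
pickbig [239.9 329.2 100. ] r px 12.7
sticker [613.7 250.5  81. ] r px 4.0
crate [638.8  -6.3  25. ] ((323.3705749511719, 169.8121795654297), (33.62860870361328, 33.913597106933594), 4.085616588592529)
```

View pics/crop1.png

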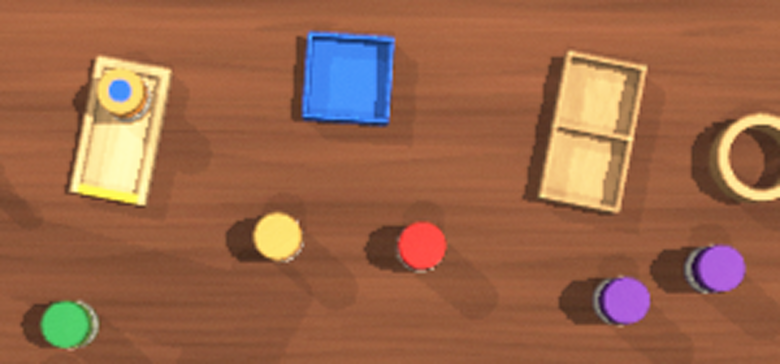

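The crop shows the plain brass lid at (277,237), red at (422,246), the nearer violet at (624,300), small green at (67,324) and the stickered jar in the lane at (121,91). That confirms the choices. The yellow stop is at (108,194).

```bash
python3 - <<'E'
from h import *
f=cam("top")
for n,z,c in [("lane",24,[(69,192),(98,57),(170,70),(145,206)]),("carton",32,[(541,198),(569,51),(646,66),(618,212)])]:
    p=world(f,np.array(c)/2.6+[190,140],z); d=p[1]-p[0]+p[2]-p[3]
    print(n,p.mean(0).round(1),np.degrees(np.arctan2(d[1],d[0])).round(1),np.linalg.norm(d)/2)
move(560,255,260,80)
E
```

```text
lane [573.5 255.5  24. ] -10.2 160.84912332785638
carton [ 577.9 -291.6   32. ] -10.6 173.0856114561728
shift [-0.5457, -0.2207, -0.0383] turn [-0.0, 0.0, -0.1536]
```

>>> {"fn": "step_arm", "kwargs": {
  "commands": [
    [[-0.5457,-0.2207,-0.0383],[0,0,-0.1536]],
    [[-0.5457,-0.2207,-0.0383],[0,0,-0.1536]],
    [[-0.5457,-0.2207,-0.0383],[0,0,-0.1536]],
    [[-0.5457,-0.2207,-0.0383],[0,0,-0.1536]],
    [[-0.5457,-0.2207,-0.0383],[0,0,-0.1536]],
    [[-0.5457,-0.2207,-0.0383],[0,0,-0.1536]],
    [[-0.5457,-0.2207,-0.0383],[0,0,-0.1536]],
    [[-0.5457,-0.2207,-0.0383],[0,0,-0.1536]],
    [[-0.5457,-0.2207,-0.0383],[0,0,-0.1536]],
    [[-0.5457,-0.2207,-0.0383],[0,0,-0.1536]]
  ],
  "claw": 1
}}

```text
t: 2.45
tcp_pos: [558.8, 256.1, 259.7]
tool_rot: [-0.271, -3.129, -0.0]
contact_force: [0.0, 0.5, 0.5]
width: 1.001
grasp_force: 0.0
```

```bash
python3 - <<'E'
from h import *
st(); f=cam("wrist"); print(f["T"].round(2).tolist(),f["fx"]); cv2.imwrite("pics/w1.png",f["pixels"][:,:,::-1])
print(pix(f,[[610,250,81],[501,266,24],[487,225,24]]))
E
```

```text
t 2.45 [558.8 256.1 259.7] F [0.  0.5 0.5] w 1.001 g 0.0
[[0.17, -0.94, -0.3, 480.79], [0.99, 0.16, 0.05, 271.0], [0.0, -0.31, 0.95, 402.48], [0.0, 0.0, 0.0, 1.0]] 404.0705182971082
[[316.76820187 274.67343112]
 [313.41751278 138.17215643]
 [265.96729974 130.43840488]]
```

View pics/w1.png

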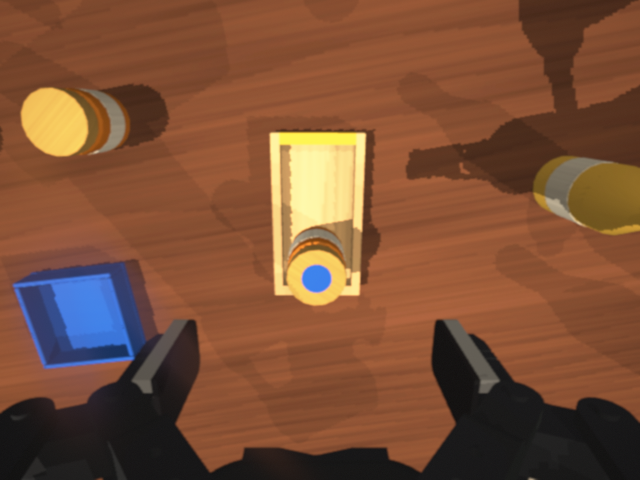

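The wrist view shows the lane rim with corners (271,132), (367,132), (361,295) and (275,296). The sticker is at (316,278), the honey_new lid at (58,121) and the crate at lower left.

```bash
python3 - <<'E'
from h import *
f=cam("wrist")
p=world(f,[(271,131.5),(367,131.5),(361,295),(275,296)],24); print(p.round(1).tolist())
d=p[3]-p[0]+p[2]-p[1]; a=np.arctan2(d[1],d[0]); c=p.mean(0); print("lane c",c.round(1),np.degrees(a).round(2),np.linalg.norm(d)/2)
H,S,V=cv2.split(hsv(f)); m=(H>98)&(H<125)&(S>100); m[:,:260]=0; m[:,380:]=0;m[320:]=0
q=cv2.minEnclosingCircle(blob(f,m)[0]);s=world(f,q[0],81)[0]; print("sticker",q,s.round(1))
e=(s-c)[:2]; x=np.array([np.cos(a),np.sin(a)]); y=np.array([-x[1],x[0]])
print("jar in lane",e@x,e@y); g=c[:2]-41*x; r=c[:2]+40*x; print("front target",g,"rear",r)
m=(H>=20)&(H<=32)&(S>110)&(V>150); m[:,:10]=0; m[:,140:]=0;m[:70]=0; m[170:]=0
q=cv2.fitEllipse(blob(f,m)[0]); print("hnew",q,world(f,q[0],75))
move(s[0],s[1],110,np.degrees(a)+90); move(s[0],s[1],30,np.degrees(a)+90)
E
```

```text
[[488.7, 229.4, 24.0], [503.5, 314.8, 24.0], [662.8, 287.4, 24.0], [648.8, 200.2, 24.0]]
lane c [576. 258.  24.] -10.05 162.2131804912392
sticker ((315.9285583496094, 278.5), 14.151265144348145) [613.4 248.9  81. ]
jar in lane 38.420829905208095 -2.402878855982035
front target [535.58572589 265.11006002] rear [615.34242874 250.9725797 ]
hnew ((54.298362731933594, 121.74887084960938), (57.0184440612793, 70.1041488647461), 139.33224487304688) [[451.71497382  70.94005451  75.        ]]
shift [-0.0735, 0.0026, 0.1997] turn [0.0, -0.0004, 0.002]
shift [-0.0736, 0.0026, 0.3064] turn [0.0, -0.0004, 0.002]
```

>>> {"fn": "step_arm", "kwargs": {
  "commands": [
    [[-0.0736,0.0026,0.08],[0,0,0.002]],
    [[-0.0736,0.0026,0.15],[0,0,0.002]],
    [[-0.0736,0.0026,0.2],[0,0,0.002]],
    [[-0.0736,0.0026,0.24],[0,0,0.002]],
    [[-0.0736,0.0026,0.28],[0,0,0.002]],
    [[-0.0736,0.0026,0.312],[0,0,0.002]],
    [[-0.0736,0.0026,0.312],[0,0,0.002]]
  ]
}}

```text
t: 3.42
tcp_pos: [611.6, 247.8, 23.4]
tool_rot: [-0.275, -3.124, 0.004]
contact_force: [-0.3, -0.4, 1.1]
width: 1.0
grasp_force: 0.0
```

>>> {"fn": "step_arm", "kwargs": {
  "commands": [
    [[0,0,0],[0,0,0]],
    [[0,0,0],[0,0,0]],
    [[0,0,0],[0,0,0]],
    [[0,0,0],[0,0,0]]
  ],
  "claw": -1
}}

```text
t: 3.92
tcp_pos: [616.5, 248.1, 28.3]
tool_rot: [0.278, 3.126, 0.003]
contact_force: [0.1, 0.9, 6.0]
width: 0.617
grasp_force: 63.8
```

>>> {"fn": "step_arm", "kwargs": {
  "commands": [
    [[0,0,0],[0,0,0]],
    [[0,0,0],[0,0,0]]
  ]
}}

```text
t: 4.18
tcp_pos: [616.5, 248.1, 28.3]
tool_rot: [0.278, 3.126, 0.003]
contact_force: [-1.0, 0.3, 5.2]
width: 0.612
grasp_force: 63.8
```

```bash
python3 - <<'E'
from h import *
st(); f=cam("wrist"); cv2.imwrite("pics/w2.png",f["pixels"][:,:,::-1]);st()
E
```

```text
t 4.17 [616.5 248.1  28.3] F [-1.   0.3  5.2] w 0.612 g 63.8
t 4.22 [616.5 248.1  28.3] F [-0.5  1.5  5.9] w 0.617 g 63.7
```

View pics/w2.png

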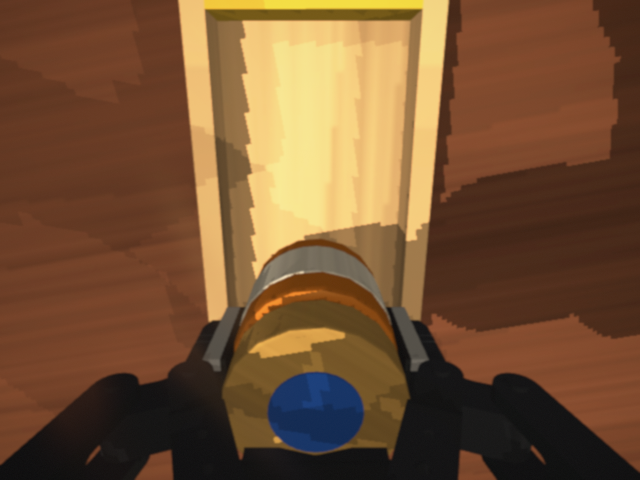

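```bash
python3 - <<'E'
from h import *
f=cam("wrist"); a=np.radians(-10.05); x=np.array([np.cos(a),np.sin(a)])
for z,uv in [(24,(315,10)),(6,(315,20)),(81,(315,412)),(6,(318,238))]: 
    p=world(f,uv,z)[0]; print(uv,p.round(1),"s",p[:2]@x)
s=read_state(); print("tcp s",s["tcp_pos"][:2]@x)
print("lane c s",np.array([576,258])@x, np.array([573.5,255.5])@x)
E
```

```text
(315, 10) [507.2 268.9  24. ] s 452.48347695984125
(315, 20) [506.6 269.1   6. ] s 451.87020681090104
(315, 412) [613.7 249.8  81. ] s 560.67922047911
(318, 238) [588.3 255.7   6. ] s 534.6922159235012
tcp s 563.6922025839101
lane c s 522.1388249309678 520.1134541232291
```

>>> {"fn": "step_arm", "kwargs": {
  "commands": [
    [[0,0,-0.003],[0,0,0]],
    [[0,0,-0.006],[0,0,0]],
    [[0.01,0,-0.006],[0,0,0]],
    [[0.03,0,-0.006],[0,0,0]],
    [[0.055,0,-0.006],[0,0,0]],
    [[0.08,0,-0.006],[0,0,0]],
    [[0.095,0,-0.006],[0,0,0]],
    [[0.1013,0,-0.006],[0,0,0]],
    [[0.1013,0,-0.006],[0,0,0]],
    [[0.1013,0,-0.006],[0,0,0]]
  ]
}}

```text
t: 5.52
tcp_pos: [540.8, 260.8, 30.8]
tool_rot: [0.279, 3.128, 0.001]
contact_force: [0.6, -0.7, -1.6]
width: 0.614
grasp_force: 63.4
```

```bash
python3 - <<'E'
from h import *
st(); s=read_state(); a=np.radians(-10.05); x=np.array([np.cos(a),np.sin(a)]); print("tcp s",s["tcp_pos"][:2]@x)
f=cam("top"); cv2.imwrite("pics/t2.png",cv2.resize(f["pixels"][150:230,190:290,::-1],None,fx=7,fy=7,interpolation=cv2.INTER_CUBIC))
E
```

```text
t 5.53 [540.8 260.8  30.8] F [ 0.6 -0.7 -1.6] w 0.614 g 63.4
tcp s 486.97042122262644
```

>>> {"fn": "step_arm", "kwargs": {
  "commands": [
    [[0.002,0,0],[0,0,0]],
    [[0.004,0,0],[0,0,0]],
    [[0.004,0,0.001],[0,0,0]],
    [[0.004,0,0.002],[0,0,0]],
    [[0.004,0,0.003],[0,0,0]],
    [[0.004,0,0.003],[0,0,0]],
    [[0.004,0,0.003],[0,0,0]]
  ]
}}

```text
t: 6.45
tcp_pos: [537.0, 261.3, 28.4]
tool_rot: [-0.279, -3.129, 0.0]
contact_force: [-0.0, 0.8, -1.4]
width: 0.613
grasp_force: 63.5
```

>>> {"fn": "step_arm", "kwargs": {
  "commands": [
    [[0,0,0.0007],[0,0,0]],
    [[0,0,0.0013],[0,0,0]],
    [[0,0,0.0013],[0,0,0]]
  ]
}}

```text
t: 6.82
tcp_pos: [537.0, 261.3, 28.3]
tool_rot: [-0.279, -3.129, 0.0]
contact_force: [-2.4, -1.8, 6.4]
width: 0.615
grasp_force: 63.9
```

```bash
python3 - <<'E'
from h import *
st(); s=read_state(); a=np.radians(-10.05); x=np.array([np.cos(a),np.sin(a)]); print("tcp s",s["tcp_pos"][:2]@x)
f=cam("wrist"); cv2.imwrite("pics/w3.png",f["pixels"][:,:,::-1])
E
```

```text
t 6.83 [537.  261.3  28.3] F [-2.4 -1.8  6.4] w 0.615 g 63.9
tcp s 483.14935399515514
```

View pics/w3.png

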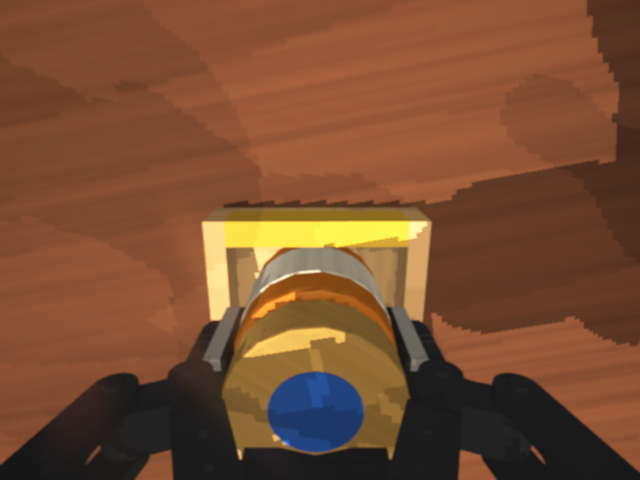

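The jar has landed next to the stop: the stop's inner edge is at row 247 and the jar's shoulder at about row 247. Next I'll check the gap and work out the release and retreat.

```bash
python3 - <<'E'
from h import *
f=cam("wrist"); a=np.radians(-10.05); x=np.array([np.cos(a),np.sin(a)])
for z,uv in [(24,(315,247)),(81,(315,412)),(24,(315,210))]: print(uv,(world(f,uv,z)[0][:2]@x).round(1))
print(world(f,(315,412),81))
E
```

```text
(315, 247) 452.2
(315, 412) 480.4
(315, 210) 437.7
[[534.45770348 263.01315188  81.        ]]
```

>>> {"fn": "step_arm", "kwargs": {
  "commands": [
    [[0,0,0],[0,0,0]],
    [[0,0,0],[0,0,0]],
    [[0,0,0],[0,0,0]],
    [[0,0,-0.02],[0,0,0]],
    [[0,0,-0.08],[0,0,0]],
    [[0,0,-0.16],[0,0,0]],
    [[0,0,-0.2],[0,0,0]]
  ],
  "claw": 1
}}

```text
t: 7.8
tcp_pos: [539.3, 262.2, 182.5]
tool_rot: [0.278, 3.123, 0.005]
contact_force: [-0.0, -0.0, -0.5]
width: 1.003
grasp_force: 0.0
```

```bash
python3 - <<'E'
from h import *
st(); f=cam("wrist"); cv2.imwrite("pics/w4.png",f["pixels"][:,:,::-1])
print("mid",move(520,170,170,80)); move(451.8,70.9,170,80);move(451.8,70.9,22,80)
E
```

```text
t 7.8 [539.3 262.2 182.5] F [-0.  -0.  -0.5] w 1.003 g 0.0
shift [0.0061, -0.1272, 0.0206] turn [0.0043, 0.0069, -0.0019]
mid None
shift [0.0723, -0.2733, 0.0189] turn [0.0043, 0.0069, -0.0019]
shift [0.0744, -0.2747, 0.2162] turn [0.0043, 0.0069, -0.0019]
```

View pics/w4.png

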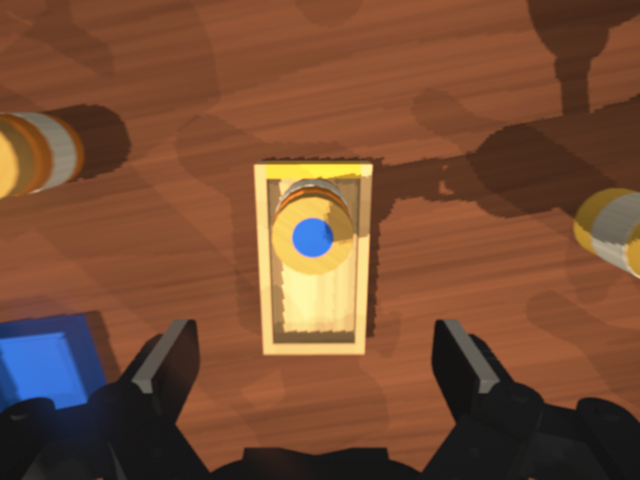

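>>> {"fn": "step_arm", "kwargs": {
  "commands": [
    [[0.07,-0.273,0.02],[0,0,0]],
    [[0.07,-0.273,0.02],[0,0,0]],
    [[0.07,-0.273,0.02],[0,0,0]],
    [[0.07,-0.273,0.02],[0,0,0]],
    [[0.07,-0.273,0.08],[0,0,0]],
    [[0.07,-0.273,0.08],[0,0,0]],
    [[0.07,-0.273,0.08],[0,0,0]],
    [[0.07,-0.273,0.08],[0,0,0]]
  ]
}}

```text
t: 8.85
tcp_pos: [450.7, 69.5, 118.9]
tool_rot: [0.277, 3.126, 0.001]
contact_force: [0.4, 0.2, 0.4]
width: 0.997
grasp_force: 0.0
```

```bash
python3 - <<'E'
from h import *
st(); move(451.8,70.9,22,80)
E
```

```text
t 8.85 [450.7  69.5 118.9] F [0.4 0.2 0.4] w 0.997 g 0.0
shift [-0.0007, 0.002, 0.1292] turn [0.0005, 0.0019, -0.0015]
```

>>> {"fn": "step_arm", "kwargs": {
  "commands": [
    [[-0.0007,0.002,0.04],[0,0,0]],
    [[-0.0007,0.002,0.08],[0,0,0]],
    [[-0.0007,0.002,0.11],[0,0,0]],
    [[-0.0007,0.002,0.129],[0,0,0]],
    [[-0.0007,0.002,0.129],[0,0,0]],
    [[-0.0007,0.002,0.129],[0,0,0]]
  ]
}}

```text
t: 9.6
tcp_pos: [451.0, 70.6, 21.4]
tool_rot: [0.278, 3.127, 0.0]
contact_force: [0.1, 0.1, 0.2]
width: 0.998
grasp_force: 0.0
```

>>> {"fn": "step_arm", "kwargs": {
  "commands": [
    [[0,0,0],[0,0,0]],
    [[0,0,0],[0,0,0]],
    [[0,0,0],[0,0,0]],
    [[0,0,0],[0,0,0]],
    [[0,0,-0.02],[0,0,0]],
    [[0,0,-0.06],[0,0,0]],
    [[0,0,-0.1],[0,0,0]],
    [[0,0,-0.12],[0,0,0]],
    [[0,0,-0.12],[0,0,0]],
    [[0,0,-0.12],[0,0,0]]
  ],
  "claw": -1
}}

```text
t: 10.85
tcp_pos: [448.8, 70.4, 109.6]
tool_rot: [-0.279, -3.127, 0.0]
contact_force: [0.4, 0.4, -2.3]
width: 0.616
grasp_force: 63.4
```

```bash
python3 - <<'E'
from h import *
st(); f=cam("wrist"); H,S,V=cv2.split(hsv(f)); cv2.imwrite("pics/w5.png",f["pixels"][:,:,::-1])
s=read_state();z=s["tcp_pos"][2]-22+75
print("lid top edge?",z); print(find_in("honey_new","wrist")[:1])
a=np.radians(-10.05); x=np.array([np.cos(a),np.sin(a)]); 
# lane: stop inner face s=452.2 -> centre s=522.2; rear target +39
y=np.array([-x[1],x[0]]); t=np.array([576,258])@y
p=x*(522.2+39)+y*t; print(p); move(*p,115,79.95); move(*p,35,79.95)
E
```

```text
t 10.85 [448.8  70.4 109.6] F [ 0.4  0.4 -2.3] w 0.616 g 63.4
lid top edge? 162.3026091192393
[{'xyz': [436.8, 72.7, 161.7], 'conf': 0.55}]
[614.4618142  251.18353128]
shift [-0.175, 0.2764, -0.0084] turn [-0.0004, -0.0019, -0.0015]
shift [-0.1753, 0.2765, 0.0982] turn [-0.0004, -0.0019, -0.0015]
```

View pics/w5.png

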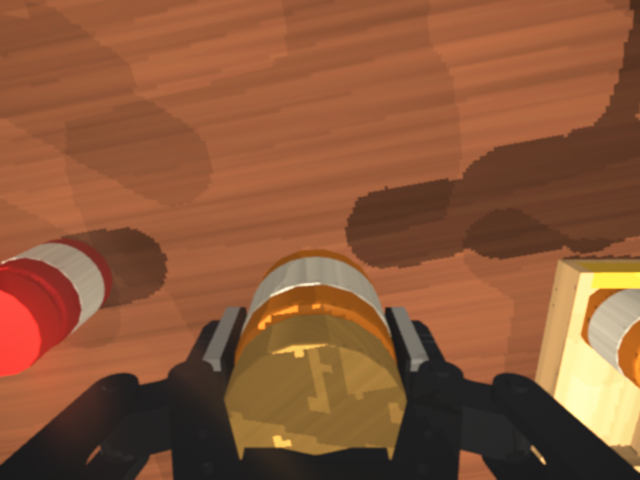

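>>> {"fn": "step_arm", "kwargs": {
  "commands": [
    [[-0.03,0.04,-0.02],[0,0,0]],
    [[-0.07,0.1,-0.03],[0,0,0]],
    [[-0.1,0.16,-0.03],[0,0,0]],
    [[-0.14,0.22,-0.03],[0,0,0]],
    [[-0.165,0.26,-0.02],[0,0,0]],
    [[-0.175,0.2764,-0.01],[0,0,0]],
    [[-0.175,0.2764,0],[0,0,0]],
    [[-0.175,0.2764,0.02],[0,0,0]],
    [[-0.175,0.2764,0.05],[0,0,0]],
    [[-0.175,0.2764,0.07],[0,0,0]],
    [[-0.175,0.2764,0.07],[0,0,0]],
    [[-0.175,0.2764,0.07],[0,0,0]]
  ]
}}

```text
t: 12.45
tcp_pos: [616.2, 251.3, 58.3]
tool_rot: [0.279, 3.128, 0.0]
contact_force: [-0.6, 0.1, -3.2]
width: 0.618
grasp_force: 63.6
```

```bash
python3 - <<'E'
from h import *
st(); a=np.radians(-10.05); x=np.array([np.cos(a),np.sin(a)]); y=np.array([-x[1],x[0]])
p=x*(522.2+39)+y*(np.array([576,258])@y); move(*p,28.5,79.95)
E
```

```text
t 12.45 [616.2 251.3  58.3] F [-0.6  0.1 -3.2] w 0.618 g 63.6
shift [0.0022, -0.0006, 0.0398] turn [0.0002, 0.0005, -0.0015]
```

>>> {"fn": "step_arm", "kwargs": {
  "commands": [
    [[0.0015,-0.0006,0.015],[0,0,0]],
    [[0.002,-0.0006,0.028],[0,0,0]],
    [[0.002,-0.0006,0.034],[0,0,0]],
    [[0.002,-0.0006,0.037],[0,0,0]],
    [[0.002,-0.0006,0.038],[0,0,0]],
    [[0.002,-0.0006,0.039],[0,0,0]],
    [[0.002,-0.0006,0.039],[0,0,0]]
  ]
}}

```text
t: 13.32
tcp_pos: [614.4, 251.2, 29.0]
tool_rot: [0.279, 3.129, 0.0]
contact_force: [-0.6, 0.9, -2.2]
width: 0.616
grasp_force: 63.6
```

>>> {"fn": "step_arm", "kwargs": {
  "commands": [
    [[0,0,0.0006],[0,0,0]],
    [[0,0,0.0012],[0,0,0]],
    [[0,0,0.0012],[0,0,0]]
  ]
}}

```text
t: 13.7
tcp_pos: [614.1, 251.1, 27.9]
tool_rot: [-0.279, -3.129, 0.0]
contact_force: [0.1, 0.1, -2.6]
width: 0.616
grasp_force: 63.6
```

>>> {"fn": "step_arm", "kwargs": {
  "commands": [
    [[0,0,0.0005],[0,0,0]],
    [[0,0,0.001],[0,0,0]],
    [[0,0,0.001],[0,0,0]]
  ]
}}

```text
t: 14.08
tcp_pos: [614.2, 251.1, 27.7]
tool_rot: [-0.279, -3.129, 0.0]
contact_force: [-1.4, -1.5, 3.8]
width: 0.613
grasp_force: 63.6
```

>>> {"fn": "step_arm", "kwargs": {
  "commands": [
    [[0,0,0],[0,0,0]],
    [[0,0,0],[0,0,0]],
    [[0,0,0],[0,0,0]],
    [[0,0,-0.02],[0,0,0]],
    [[0,0,-0.08],[0,0,0]],
    [[0,0,-0.16],[0,0,0]],
    [[0,0,-0.24],[0,0,0]],
    [[0,0,-0.28],[0,0,0]],
    [[0,0,-0.28],[0,0,0]],
    [[0,0,-0.28],[0,0,0]]
  ],
  "claw": 1
}}

```text
t: 15.32
tcp_pos: [613.3, 250.8, 236.2]
tool_rot: [-0.279, -3.128, 0.001]
contact_force: [-0.5, 0.1, -0.7]
width: 0.998
grasp_force: 0.0
```

```bash
python3 - <<'E'
from h import *
st(); f=cam("wrist"); cv2.imwrite("pics/w6.png",f["pixels"][:,:,::-1])
for n in ["honey_old","honey_new","pickles"]: print(n,[(d["xyz"],d["conf"]) for d in find_in(n,"wrist")])
d=np.array([350-240,306-329]); print("pick dir",np.degrees(np.arctan2(d[1],d[0])))
move(350.2,306,150,78)
E
```

```text
t 15.32 [613.3 250.8 236.2] F [-0.5  0.1 -0.7] w 0.998 g 0.0
honey_old [([540.5, 264.2, 81.5], 0.92)]
honey_new [([615.2, 253.4, 81.9], 0.78)]
pickles []
pick dir -11.809882957028256
shift [0.3575, 0.0109, 0.1141] turn [-0.0013, -0.0023, 0.0202]
```

View pics/w6.png

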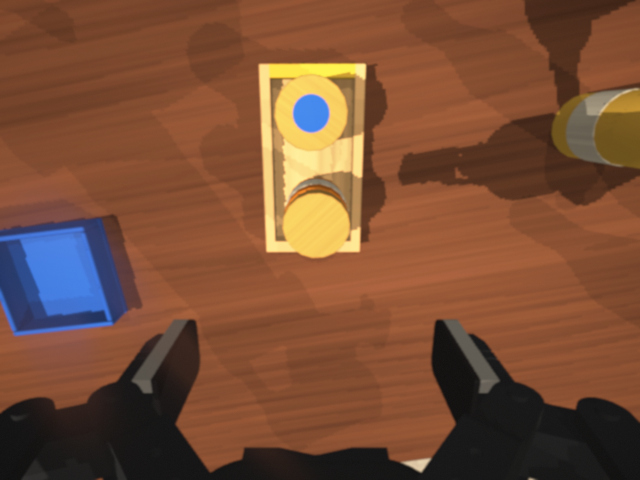

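The wrist view shows both honey jars upright in the lane, old at (311,113) against the yellow stop and new at (317,224). Next are the pickles.

>>> {"fn": "step_arm", "kwargs": {
  "commands": [
    [[0.3575,0.011,0.05],[0,0,0.02]],
    [[0.3575,0.011,0.05],[0,0,0.02]],
    [[0.3575,0.011,0.05],[0,0,0.02]],
    [[0.3575,0.011,0.05],[0,0,0.02]],
    [[0.3575,0.011,0.05],[0,0,0.02]],
    [[0.3575,0.011,0.114],[0,0,0.02]],
    [[0.3575,0.011,0.114],[0,0,0.02]],
    [[0.3575,0.011,0.114],[0,0,0.02]],
    [[0.3575,0.011,0.114],[0,0,0.02]]
  ]
}}

```text
t: 16.65
tcp_pos: [353.5, 307.4, 153.3]
tool_rot: [0.329, 3.122, 0.003]
contact_force: [-0.5, -0.1, -0.3]
width: 0.996
grasp_force: 0.0
```

```bash
python3 - <<'E'
from h import *
st(); f=cam("wrist"); cv2.imwrite("pics/w7.png",f["pixels"][:,:,::-1])
print([(d["xyz"],d["conf"]) for d in find_in("pickles","wrist")]); H,S,V=cv2.split(hsv(f))
for c in blob(f,(H>50)&(H<75)&(S>100)&(V>60))[:3]: print(cv2.contourArea(c),world(f,cv2.minEnclosingCircle(c)[0],75)[0].round(1))
move(350.2,306,28,78)
E
```

```text
t 16.65 [353.5 307.4 153.3] F [-0.5 -0.1 -0.3] w 0.996 g 0.0
[([345.1, 307.3, 74.3], 0.58), ([250.1, 331.3, 100.9], 0.56)]
13645.5 [236.1 331.2  75. ]
5976.5 [347.3 307.7  75. ]
shift [0.0037, -0.0027, 0.1667] turn [0.0013, 0.0012, -0.0002]
```

View pics/w7.png

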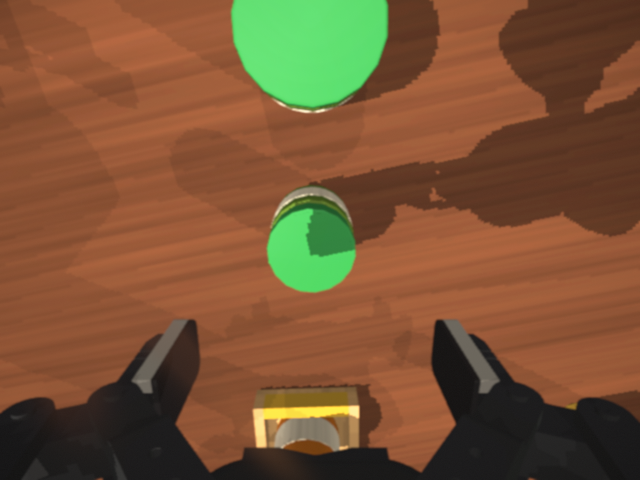

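The small pickles jar is centred at (312,250) and the bigger decoy is above it at (310,30). Now the grasp.

>>> {"fn": "step_arm", "kwargs": {
  "commands": [
    [[0.005,-0.002,0.05],[0,0,0]],
    [[0.005,-0.002,0.1],[0,0,0]],
    [[0.005,-0.002,0.14],[0,0,0]],
    [[0.005,-0.002,0.168],[0,0,0]],
    [[0.005,-0.002,0.168],[0,0,0]],
    [[0.005,-0.002,0.168],[0,0,0]]
  ]
}}

```text
t: 17.5
tcp_pos: [348.8, 306.6, 26.7]
tool_rot: [0.328, 3.123, 0.002]
contact_force: [0.4, -0.2, 0.1]
width: 1.002
grasp_force: 0.0
```

>>> {"fn": "step_arm", "kwargs": {
  "commands": [
    [[0,0,0],[0,0,0]],
    [[0,0,0],[0,0,0]],
    [[0,0,0],[0,0,0]],
    [[0,0,0],[0,0,0]]
  ],
  "claw": -1
}}

```text
t: 18.0
tcp_pos: [348.7, 306.5, 27.1]
tool_rot: [0.327, 3.123, 0.002]
contact_force: [-1.7, -1.7, 6.4]
width: 0.61
grasp_force: 62.3
```

```bash
python3 - <<'E'
from h import *
st(); s=read_state()["tcp_pos"]
print("jar rel",np.array([348.5,307])-s[:2])
move(s[0],s[1],210); move(638.8,-6.3,210,78)
f=cam("top"); H,S,V=cv2.split(hsv(f))
print("crate rim z=32:",world(f,[(323.37,169.81)],32))
E
```

```text
t 18.0 [348.7 306.5  27.1] F [-1.7 -1.7  6.4] w 0.61 g 62.3
jar rel [-0.15261634  0.5135677 ]
shift [-0.0004, 0.0003, -0.2439] turn [0.0, 0.0, 0.0]
shift [-0.4653, -0.3274, -0.2437] turn [0.0009, 0.0009, 0.0003]
crate rim z=32: [[637.63410343  -6.29127551  32.        ]]
```

>>> {"fn": "step_arm", "kwargs": {
  "commands": [
    [[0,0,-0.03],[0,0,0]],
    [[0,0,-0.09],[0,0,0]],
    [[-0.02,-0.01,-0.15],[0,0,0]],
    [[-0.07,-0.05,-0.2],[0,0,0]],
    [[-0.12,-0.085,-0.22],[0,0,0]],
    [[-0.18,-0.126,-0.22],[0,0,0]],
    [[-0.24,-0.17,-0.22],[0,0,0]],
    [[-0.3,-0.21,-0.22],[0,0,0]],
    [[-0.36,-0.253,-0.22],[0,0,0]],
    [[-0.42,-0.295,-0.22],[0,0,0]],
    [[-0.455,-0.32,-0.2],[0,0,0]],
    [[-0.464,-0.328,-0.18],[0,0,0]]
  ]
}}

```text
t: 19.55
tcp_pos: [637.8, -8.8, 159.8]
tool_rot: [0.331, 3.124, -0.0]
contact_force: [-0.7, 0.5, -2.6]
width: 0.612
grasp_force: 64.0
```

>>> {"fn": "step_arm", "kwargs": {
  "commands": [
    [[0,0,0.05],[0,0,0]],
    [[0,0,0.07],[0,0,0]],
    [[0,0,0.07],[0,0,0]],
    [[0,0,0.07],[0,0,0]]
  ]
}}

```text
t: 20.05
tcp_pos: [637.9, -6.5, 109.4]
tool_rot: [0.326, 3.122, 0.0]
contact_force: [0.1, 0.0, -2.4]
width: 0.609
grasp_force: 64.0
```

```bash
python3 - <<'E'
from h import *
st(); f=cam("wrist"); 
cv2.imwrite("pics/w8.png",f["pixels"][:,:,::-1])
move(638,-7,33,78)
f=cam("top"); H,S,V=cv2.split(hsv(f))
E
```

```text
t 20.05 [637.9  -6.5 109.4] F [ 0.1  0.  -2.4] w 0.609 g 64.0
shift [0.0007, -0.0007, 0.1026] turn [0.0003, 0.002, 0.0007]
```

View pics/w8.png

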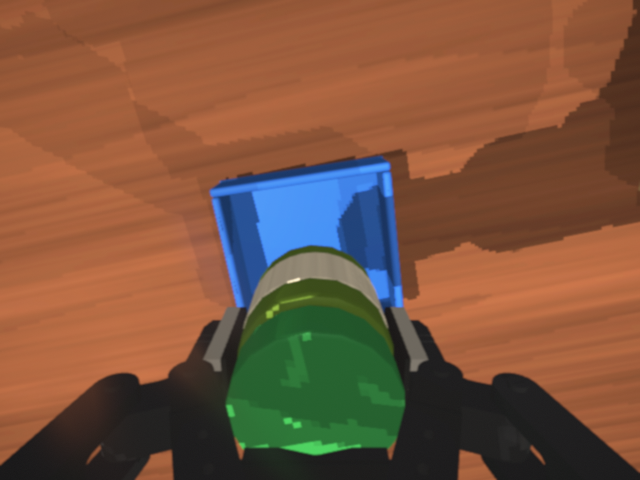

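The jar is held above the crate; the crate's front rim corners are at (211,187) and (388,158).

```bash
python3 - <<'E'
from h import *
f=cam("wrist"); p=world(f,[(211,186),(389,157)],32)[:,:2]; d=p[1]-p[0]; L=np.linalg.norm(d); d/=L
print(L, (p.mean(0)+50*np.array([d[1],-d[0]])), p)
E
```

```text
97.9412756009715 [638.50690405  -6.16936586] [[586.22013738 -52.69051586]
 [590.90829924  45.13849111]]
```

Target agrees. Descend: the grasp was at about 27 on the table, so floor contact should come near 32.

>>> {"fn": "step_arm", "kwargs": {
  "commands": [
    [[0,0,0.03],[0,0,0]],
    [[0,0,0.065],[0,0,0]],
    [[0,0,0.088],[0,0,0]],
    [[0,0,0.097],[0,0,0]],
    [[0,0,0.1],[0,0,0]],
    [[0,0,0.101],[0,0,0]],
    [[0,0,0.102],[0,0,0]],
    [[0,0,0.102],[0,0,0]]
  ]
}}

```text
t: 21.2
tcp_pos: [637.6, -7.0, 32.2]
tool_rot: [0.328, 3.123, 0.0]
contact_force: [0.1, 0.0, -2.5]
width: 0.618
grasp_force: 64.0
```

>>> {"fn": "step_arm", "kwargs": {
  "commands": [
    [[0,0,0.0006],[0,0,0]],
    [[0,0,0.0012],[0,0,0]],
    [[0,0,0.0012],[0,0,0]]
  ]
}}

```text
t: 21.58
tcp_pos: [637.7, -7.0, 32.2]
tool_rot: [0.328, 3.124, 0.0]
contact_force: [-2.8, 0.9, 4.4]
width: 0.61
grasp_force: 64.8
```

>>> {"fn": "step_arm", "kwargs": {
  "commands": [
    [[0,0,0],[0,0,0]],
    [[0,0,0],[0,0,0]],
    [[0,0,0],[0,0,0]],
    [[0,0,-0.02],[0,0,0]],
    [[0,0,-0.08],[0,0,0]],
    [[0,0,-0.16],[0,0,0]],
    [[0,0,-0.24],[0,0,0]],
    [[0,0,-0.24],[0,0,0]],
    [[0,0,-0.24],[0,0,0]]
  ],
  "claw": 1
}}

```text
t: 22.7
tcp_pos: [637.1, -7.0, 211.7]
tool_rot: [0.328, 3.123, 0.0]
contact_force: [-0.1, -0.5, -1.1]
width: 0.998
grasp_force: 0.0
```

```bash
python3 - <<'E'
from h import *
st(); move(446,-91.7,140,79.4)
f=cam("wrist"); H,S,V=cv2.split(hsv(f)); print([(d["xyz"],d["conf"]) for d in find_in("pickles","wrist")])
E
```

```text
t 22.7 [637.1  -7.  211.7] F [-0.1 -0.5 -1.1] w 0.998 g 0.0
shift [0.2259, -0.1634, 0.0953] turn [0.0001, 0.0008, -0.0153]
[([635.8, -2.9, 77.2], 0.72)]
```

>>> {"fn": "step_arm", "kwargs": {
  "commands": [
    [[0.226,-0.1634,0.03],[0,0,-0.015]],
    [[0.226,-0.1634,0.03],[0,0,-0.015]],
    [[0.226,-0.1634,0.03],[0,0,-0.015]],
    [[0.226,-0.1634,0.06],[0,0,-0.015]],
    [[0.226,-0.1634,0.095],[0,0,-0.015]],
    [[0.226,-0.1634,0.095],[0,0,-0.015]],
    [[0.226,-0.1634,0.095],[0,0,-0.015]],
    [[0.226,-0.1634,0.095],[0,0,-0.015]]
  ]
}}

```text
t: 23.8
tcp_pos: [447.0, -91.8, 140.3]
tool_rot: [0.29, 3.127, -0.0]
contact_force: [-0.4, -0.1, 0.8]
width: 1.002
grasp_force: 0.0
```

```bash
python3 - <<'E'
from h import *
st(); f=cam("wrist"); H,S,V=cv2.split(hsv(f)); m=((H<5)|(H>176))&(S>180)&(V>100)
print([(d["xyz"],d["conf"]) for d in find_in("strawberry","wrist")])
for c in blob(f,m)[:2]: print(cv2.contourArea(c),cv2.minEnclosingCircle(c),world(f,cv2.minEnclosingCircle(c)[0],75)[0].round(1))
move(442.5,-91.5,27,79.4)
E
```

```text
t 23.8 [447.  -91.8 140.3] F [-0.4 -0.1  0.8] w 1.002 g 0.0
[([436.6, -92.9, 77.9], 0.88)]
7259.0 ((310.6211242675781, 250.86668395996094), 50.92237854003906) [438.4 -91.4  75. ]
0.0 ((318.0, 201.0), 9.999999747378752e-05) [412.  -82.4  75. ]
shift [0.0059, -0.0007, 0.151] turn [-0.0001, 0.001, -0.0001]
```

>>> {"fn": "step_arm", "kwargs": {
  "commands": [
    [[0.008,-0.0007,0.05],[0,0,0]],
    [[0.008,-0.0007,0.1],[0,0,0]],
    [[0.008,-0.0007,0.135],[0,0,0]],
    [[0.008,-0.0007,0.151],[0,0,0]],
    [[0.008,-0.0007,0.151],[0,0,0]],
    [[0.008,-0.0007,0.151],[0,0,0]]
  ]
}}

```text
t: 24.65
tcp_pos: [441.1, -91.4, 27.3]
tool_rot: [0.291, 3.126, -0.001]
contact_force: [-0.6, -0.2, -0.4]
width: 1.0
grasp_force: 0.0
```

>>> {"fn": "step_arm", "kwargs": {
  "commands": [
    [[0,0,0],[0,0,0]],
    [[0,0,0],[0,0,0]],
    [[0,0,0],[0,0,0]],
    [[0,0,0],[0,0,0]]
  ],
  "claw": -1
}}

```text
t: 25.15
tcp_pos: [440.9, -91.5, 27.5]
tool_rot: [0.29, 3.126, -0.001]
contact_force: [-0.9, -0.4, 5.6]
width: 0.613
grasp_force: 62.4
```

```bash
python3 - <<'E'
from h import *
st(); a=np.radians(-10.6); x=np.array([np.cos(a),np.sin(a)])
c=np.array([577.9,-291.6]); p=c+43*x; q=c-43*x; print("far bay",p,"near",q)
move(*p,130,79.4)
E
```

```text
t 25.15 [440.9 -91.5  27.5] F [-0.9 -0.4  5.6] w 0.613 g 62.4
far bay [ 620.16622001 -299.50990808] near [ 535.63377999 -283.69009192]
shift [-0.2863, -0.2286, -0.136] turn [-0.0004, 0.0013, -0.0001]
```

>>> {"fn": "step_arm", "kwargs": {
  "commands": [
    [[0,0,-0.03],[0,0,0]],
    [[0,0,-0.09],[0,0,0]],
    [[-0.03,-0.02,-0.14],[0,0,0]],
    [[-0.08,-0.06,-0.16],[0,0,0]],
    [[-0.13,-0.1,-0.16],[0,0,0]],
    [[-0.18,-0.14,-0.16],[0,0,0]],
    [[-0.23,-0.18,-0.16],[0,0,0]],
    [[-0.27,-0.215,-0.16],[0,0,0]],
    [[-0.286,-0.2286,-0.15],[0,0,0]],
    [[-0.286,-0.2286,-0.14],[0,0,0]],
    [[-0.286,-0.2286,-0.14],[0,0,0]],
    [[-0.286,-0.2286,-0.14],[0,0,0]]
  ]
}}

```text
t: 26.65
tcp_pos: [618.2, -297.7, 130.9]
tool_rot: [-0.29, -3.127, -0.001]
contact_force: [0.1, -0.9, -1.8]
width: 0.611
grasp_force: 63.3
```

```bash
python3 - <<'E'
from h import *
st(); f=cam("wrist"); cv2.imwrite("pics/w9.png",f["pixels"][:,:,::-1])
a=np.radians(-10.6); x=np.array([np.cos(a),np.sin(a)]); y=np.array([-x[1],x[0]]); c=np.array([577.9,-291.6])
print("expected front corners/divider ends",pix(f,[[*(c+i*x+j*y),32] for i,j in [(-86,-46),(-86,46),(0,-46),(0,46)]]).round(0).tolist())
E
```

```text
t 26.65 [ 618.2 -297.7  130.9] F [ 0.1 -0.9 -1.8] w 0.611 g 63.3
expected front corners/divider ends [[224.0, 21.0], [396.0, 21.0], [234.0, 182.0], [387.0, 182.0]]
```

View pics/w9.png

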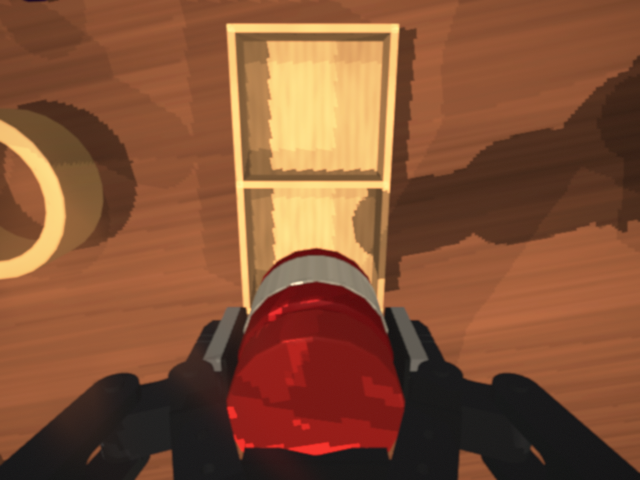

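Carton rim corners are (228,24) and (400,24), with the divider at row 184, about 2 mm off my estimate. I'm correcting the target to roughly (621.5,-297).

```bash
python3 - <<'E'
from h import *
f=cam("wrist"); p=world(f,[(228,24),(400,24),(391,184),(238,184)],32)[:,:2]; print(p.round(1).tolist())
x=(p[2]+p[3]-p[0]-p[1]); L=np.linalg.norm(x)/2; x/=2*L; c=(p[2]+p[3])/2; print("c",c,L,np.degrees(np.arctan2(x[1],x[0])),"bays",c+42*x,c-42*x)
move(*(c+42*x),33,79.4)
E
```

```text
[[487.1, -319.7], [503.9, -229.1], [588.4, -244.7], [571.5, -335.1]]
c [ 579.95847559 -289.8949572 ] 85.86185149409317 -10.400178854741007 bays [ 621.26845369 -297.47689025] [ 538.64849748 -282.31302415]
shift [-0.0029, 0.0017, 0.1316] turn [0.0, 0.0001, 0.0002]
```

>>> {"fn": "step_arm", "kwargs": {
  "commands": [
    [[-0.004,0.0017,0.04],[0,0,0]],
    [[-0.004,0.0017,0.08],[0,0,0]],
    [[-0.004,0.0017,0.11],[0,0,0]],
    [[-0.004,0.0017,0.125],[0,0,0]],
    [[-0.004,0.0017,0.129],[0,0,0]],
    [[-0.004,0.0017,0.13],[0,0,0]],
    [[-0.004,0.0017,0.131],[0,0,0]],
    [[-0.004,0.0017,0.131],[0,0,0]]
  ]
}}

```text
t: 27.75
tcp_pos: [622.8, -298.7, 33.8]
tool_rot: [0.291, 3.127, -0.001]
contact_force: [-0.5, 0.6, -2.1]
width: 0.611
grasp_force: 63.3
```

>>> {"fn": "step_arm", "kwargs": {
  "commands": [
    [[0,0,0.0006],[0,0,0]],
    [[0,0,0.0012],[0,0,0]],
    [[0,0,0.0012],[0,0,0]]
  ]
}}

```text
t: 28.12
tcp_pos: [622.2, -298.4, 32.0]
tool_rot: [-0.291, -3.128, -0.0]
contact_force: [-0.1, 0.1, -2.0]
width: 0.613
grasp_force: 63.3
```

>>> {"fn": "step_arm", "kwargs": {
  "commands": [
    [[0,0,0.0006],[0,0,0]],
    [[0,0,0.0013],[0,0,0]],
    [[0,0,0.0013],[0,0,0]]
  ]
}}

```text
t: 28.5
tcp_pos: [622.3, -298.5, 31.6]
tool_rot: [-0.291, -3.128, -0.0]
contact_force: [-1.8, 0.6, 2.9]
width: 0.612
grasp_force: 63.4
```

>>> {"fn": "step_arm", "kwargs": {
  "commands": [
    [[0,0,0],[0,0,0]],
    [[0,0,0],[0,0,0]],
    [[0,0,0],[0,0,0]],
    [[0,0,-0.02],[0,0,0]],
    [[0,0,-0.08],[0,0,0]],
    [[0,0,-0.16],[0,0,0]],
    [[0,0,-0.2],[0,0,0]],
    [[0,0,-0.2],[0,0,0]],
    [[0,0,-0.2],[0,0,0]]
  ],
  "claw": 1
}}

```text
t: 29.62
tcp_pos: [621.6, -298.1, 180.6]
tool_rot: [-0.291, -3.127, -0.001]
contact_force: [-0.3, 0.3, -1.2]
width: 1.0
grasp_force: 0.0
```

```bash
python3 - <<'E'
from h import *
st(); move(386,-318,140,79.4)
E
```

```text
t 29.62 [ 621.6 -298.1  180.6] F [-0.3  0.3 -1.2] w 1.0 g 0.0
shift [0.3038, -0.0841, 0.0544] turn [0.0002, -0.0007, -0.0003]
```

>>> {"fn": "step_arm", "kwargs": {
  "commands": [
    [[0.304,-0.0841,0],[0,0,0]],
    [[0.304,-0.0841,0],[0,0,0]],
    [[0.304,-0.0841,0],[0,0,0]],
    [[0.304,-0.0841,0.02],[0,0,0]],
    [[0.304,-0.0841,0.054],[0,0,0]],
    [[0.304,-0.0841,0.054],[0,0,0]],
    [[0.304,-0.0841,0.054],[0,0,0]],
    [[0.304,-0.0841,0.054],[0,0,0]]
  ]
}}

```text
t: 30.62
tcp_pos: [387.6, -318.8, 141.3]
tool_rot: [0.29, 3.127, -0.001]
contact_force: [-1.0, 0.0, 0.6]
width: 1.0
grasp_force: 0.0
```

```bash
python3 - <<'E'
from h import *
st(); f=cam("wrist"); H,S,V=cv2.split(hsv(f)); m=(H>120)&(H<155)&(S>90)&(V>110)
print([(d["xyz"],d["conf"]) for d in find_in("blueberry","wrist")])
for c in blob(f,m)[:2]: print(cv2.contourArea(c),cv2.minEnclosingCircle(c),world(f,cv2.minEnclosingCircle(c)[0],75)[0].round(1))
cv2.imwrite("pics/w10.png",f["pixels"][:,:,::-1])
move(383.5,-318,27,79.4)
E
```

```text
t 30.62 [ 387.6 -318.8  141.3] F [-1.   0.   0.6] w 1.0 g 0.0
[([377.3, -324.6, 72.9], 0.94), ([406.4, -420.5, 60.8], 0.68)]
6211.0 ((306.6072998046875, 256.7355041503906), 46.53887176513672) [ 382.3 -321.3   75. ]
2567.0 ((138.3947296142578, 342.65789794921875), 38.31403350830078) [ 417.  -429.2   75. ]
shift [0.0056, 0.0001, 0.1524] turn [-0.0005, 0.0008, 0.0002]
```

View pics/w10.png

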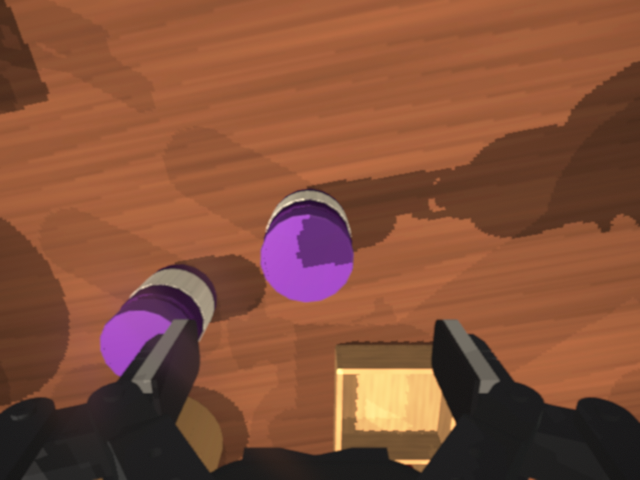

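The target's lid is at (307,257), and the farther look-alike at (135,345) stays clear of the fingers' descent.

>>> {"fn": "step_arm", "kwargs": {
  "commands": [
    [[0.0056,-0.0033,0.05],[0,0,0]],
    [[0.0056,-0.0033,0.1],[0,0,0]],
    [[0.0056,-0.0033,0.135],[0,0,0]],
    [[0.0056,-0.0033,0.152],[0,0,0]],
    [[0.0056,-0.0033,0.152],[0,0,0]],
    [[0.0056,-0.0033,0.152],[0,0,0]]
  ]
}}

```text
t: 31.48
tcp_pos: [382.9, -320.9, 27.7]
tool_rot: [0.291, 3.126, -0.002]
contact_force: [-1.2, -0.0, 0.7]
width: 1.0
grasp_force: 0.0
```

>>> {"fn": "step_arm", "kwargs": {
  "commands": [
    [[0,0,0],[0,0,0]],
    [[0,0,0],[0,0,0]],
    [[0,0,0],[0,0,0]],
    [[0,0,0],[0,0,0]]
  ],
  "claw": -1
}}

```text
t: 31.98
tcp_pos: [382.9, -321.1, 28.1]
tool_rot: [0.291, 3.126, -0.003]
contact_force: [0.1, -0.6, 5.0]
width: 0.612
grasp_force: 62.7
```

```bash
python3 - <<'E'
from h import *
st(); move(537.5,-282.5,130,79.4)
E
```

```text
t 31.98 [ 382.9 -321.1   28.1] F [ 0.1 -0.6  5. ] w 0.612 g 62.7
shift [-0.1934, 0.0884, -0.1356] turn [-0.0011, 0.0014, -0.0003]
```

>>> {"fn": "step_arm", "kwargs": {
  "commands": [
    [[0,0,-0.03],[0,0,0]],
    [[0,0,-0.09],[0,0,0]],
    [[-0.02,0.01,-0.14],[0,0,0]],
    [[-0.06,0.03,-0.15],[0,0,0]],
    [[-0.11,0.05,-0.15],[0,0,0]],
    [[-0.16,0.073,-0.15],[0,0,0]],
    [[-0.185,0.085,-0.15],[0,0,0]],
    [[-0.1934,0.0884,-0.14],[0,0,0]],
    [[-0.1934,0.0884,-0.136],[0,0,0]],
    [[-0.1934,0.0884,-0.136],[0,0,0]],
    [[-0.1934,0.0884,-0.136],[0,0,0]]
  ]
}}

```text
t: 33.35
tcp_pos: [535.8, -282.0, 128.5]
tool_rot: [-0.292, -3.127, -0.0]
contact_force: [0.3, 0.1, -1.7]
width: 0.617
grasp_force: 63.3
```

```bash
python3 - <<'E'
from h import *
st(); move(537.5,-282.5,33,79.4); f=cam("wrist"); cv2.imwrite("pics/w11.png",f["pixels"][:,:,::-1])
E
```

```text
t 33.35 [ 535.8 -282.   128.5] F [ 0.3  0.1 -1.7] w 0.617 g 63.3
shift [-0.0024, -0.0002, 0.1273] turn [0.0, -0.0004, -0.001]
```

View pics/w11.png

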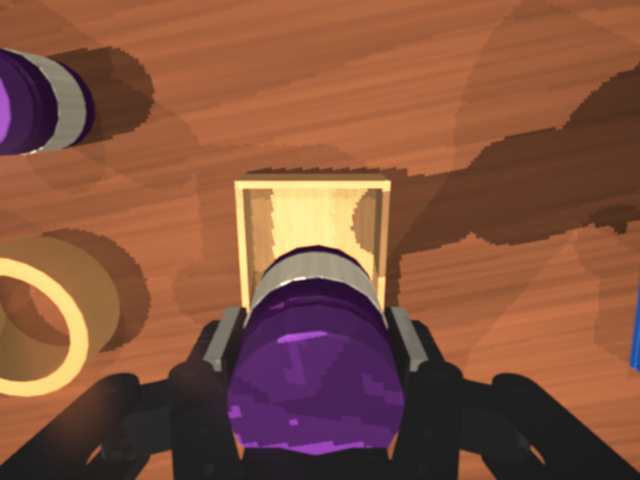

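The near bay is centred in front of the held jar, with its front rim at (235–390, 183). Lowering.

>>> {"fn": "step_arm", "kwargs": {
  "commands": [
    [[-0.0015,0,0.04],[0,0,0]],
    [[-0.0015,0,0.08],[0,0,0]],
    [[-0.0015,0,0.11],[0,0,0]],
    [[-0.0015,0,0.121],[0,0,0]],
    [[-0.0015,0,0.125],[0,0,0]],
    [[-0.0015,0,0.126],[0,0,0]],
    [[-0.0015,0,0.127],[0,0,0]],
    [[-0.0015,0,0.127],[0,0,0]]
  ]
}}

```text
t: 34.4
tcp_pos: [538.3, -282.1, 34.0]
tool_rot: [0.291, 3.127, -0.001]
contact_force: [-0.6, 0.4, -1.8]
width: 0.616
grasp_force: 63.3
```

>>> {"fn": "step_arm", "kwargs": {
  "commands": [
    [[0,0,0.0006],[0,0,0]],
    [[0,0,0.0012],[0,0,0]],
    [[0,0,0.0012],[0,0,0]]
  ]
}}

```text
t: 34.78
tcp_pos: [537.8, -281.8, 32.4]
tool_rot: [-0.291, -3.128, -0.0]
contact_force: [-0.1, 1.2, -1.7]
width: 0.612
grasp_force: 63.3
```

>>> {"fn": "step_arm", "kwargs": {
  "commands": [
    [[0,0,0.0006],[0,0,0]],
    [[0,0,0.0012],[0,0,0]],
    [[0,0,0.0012],[0,0,0]]
  ]
}}

```text
t: 35.15
tcp_pos: [537.8, -281.9, 32.1]
tool_rot: [-0.291, -3.128, -0.0]
contact_force: [-1.9, 1.2, 5.0]
width: 0.61
grasp_force: 63.8
```

Landed. I'll release, rise and make a final check.

>>> {"fn": "step_arm", "kwargs": {
  "commands": [
    [[0,0,0],[0,0,0]],
    [[0,0,0],[0,0,0]],
    [[0,0,0],[0,0,0]],
    [[0,0,-0.02],[0,0,0]],
    [[0,0,-0.08],[0,0,0]],
    [[0,0,-0.16],[0,0,0]],
    [[0.1,0,-0.24],[0,0,0]],
    [[0.22,0,-0.3],[0,0,0]],
    [[0.3,0,-0.3],[0,0,0]],
    [[0.3,0,-0.3],[0,0,0]],
    [[0.3,0,-0.3],[0,0,0]]
  ],
  "claw": 1
}}

```text
t: 36.52
tcp_pos: [314.4, -239.9, 258.7]
tool_rot: [0.294, 3.125, -0.005]
contact_force: [0.5, -0.1, -0.2]
width: 0.999
grasp_force: 0.0
```

```bash
python3 - <<'E'
from h import *
st(); f=cam("top"); cv2.imwrite("pics/t9.png",cv2.resize(f["pixels"][130:310,130:510,::-1],None,fx=2.1,fy=2.1,interpolation=cv2.INTER_CUBIC))
E
```

```text
t 36.52 [ 314.4 -239.9  258.7] F [ 0.5 -0.1 -0.2] w 0.999 g 0.0
```

View pics/t9.png

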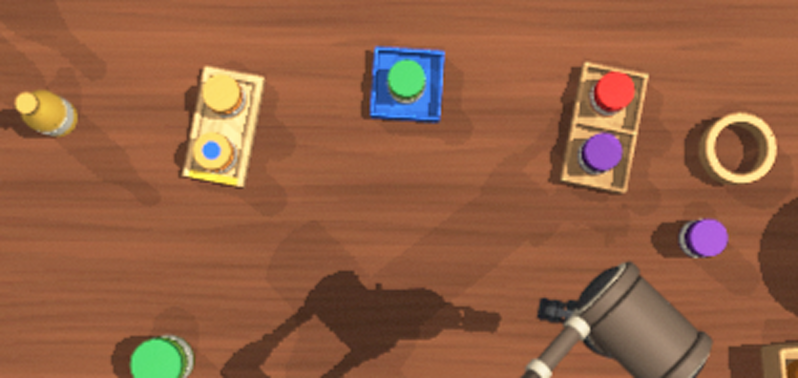

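The top crop shows all jars upright in place: honey old (211,151) at the yellow stop, honey new (222,93), pickles (407,78), strawberry (614,91) and blueberry (602,152). Juice (45,110) and tape (738,148) are untouched. Handing in.

```bash
python3 -c "
from bench import *
print(close_job())"
```

```text
the job is handed in; nothing more can be done
None
```

The job is handed in at about 37 s: the old honey is about 1 mm (estimated) from the yellow stop with the new honey behind it, one jam is in each carton bay, and the pickles are in the crate. All five stand upright, and the juice and tape were not touched.

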